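Load the topping station and latch its tray

TASK

Put the topping pot with the green lid upright into the white pop-up tray of the topping station, then push the tray all the way down and let go, so that its push-push latch keeps it down, level with the housing. Leave the pot with the red lid standing where it is, and touch nothing at the end.

Things in the scene. Friction and masses are not known exactly. Their poses are not given: they have to be found in the camera images.
- green_pot: Loose round steel topping pot, about 0.3 kg, with green lid and knob, all one piece. Body 58 mm across, 45 mm high; lid 62 mm across, 6 mm thick; knob in the lid's middle, a cylinder 28 mm across and 28 mm high (79 mm overall). Origin: centre of the underside, z up. Starts upright on the counter; carry it by the knob.
- red_pot: The other topping pot, the same in every way but with a red lid and knob; a bystander. Origin: centre of the underside.
- tray_seat (a point): Centre of the tray's floor (upper side), where the pot stands; z up. White square tray, 82 mm inside, 90 mm outside, walls 35 mm above this point, riding straight up and down in a fixed grey housing 110 mm wide, 140 mm deep, 85 mm high. x points to the housing's closed back part. Popped up, this point is 69 mm above the counter and the rim 19 mm above the housing; it moves with the tray.
- tray (a joint): How far the tray is pushed down, m: 0 popped up (sprung), about 0.019 latched (rim level with the housing within 2 mm), 0.034 bottom stop. First push to 0.030 or deeper, let go: it rises to 0.019 and stays. A second push that deep, let go: it pops up again. Bottom takes 8 to 11 N with the pot in it, up to 10 N more if fast. Press on the knob of the pot standing in the tray.
Mind the look-alikes: they are no part of the job. What is shaped like the green_pot but blue or yellow is not meant.

How it is judged:
By the outcome, as a careful person would: the job done as asked, in the order asked, and still so for the second after the job is handed in, with the robot touching nothing.
It also fails if it takes over 48 s, if anything falls off the work surface, if the arm or the gripper's body presses on something with over 40 N, if the wrist force passes 120 N, or if a joint passes its speed limit or range.

ROBOT

A 7-joint arm with a two-finger parallel gripper is mounted at the origin on the work surface. World frame = base frame: x ahead of the robot, y to its left, z up, the work surface at z = 0. Lengths are in mm, angles in rad, forces in N, time in s.
With the tool pointing down it reaches from about 425 to 1025 mm from the base axis. Payload 9.4 kg.
Tool frame: the origin (TCP) lies at the centre of the arm's flange, where the gripper is bolted on; the fingertips stand 173 mm ahead of it and the grasp point (between the pads) lies 155 mm ahead of it (robot.tcp_to_tips is the z of the fingertips in the tool frame, in mm); z points along the fingers, y is the direction in which the jaws open and shut (so a half turn about z gives the same grasp; the last joint's range is limited). The gripper opens to 85 mm and grips with 20 to 120 N. Pads are 22 mm wide; open, the fingers measure 114 mm over their backs; the gripper's body (76 mm by 85 mm) begins 54 mm behind the grasp point. The pads swing forward as they close: fully open they stand 13 mm farther back than shut.
Start: joints at [1.078, 0.599, -0.003, 1.599, 0.002, 0.943, -0.08], TCP at [292.842, -663.226, 404.675] pointing down, gripper open.
Joint ranges: [-2.57, 2.57], [-0.35, 1.97], [-1.29, 1.29], [0.11, 2.56], [-1.05, 4.19], [0.11, 1.86], [-2.63, 2.63]. Speed limits (rad/s): [2.22, 2.22, 3.01, 3.01, 3.14, 3.14, 3.14].

INTERFACE

Orientations are given as a rotation vector (axis times angle).
In Python, from cell import robot gives the robot as it stands. Calls block until the motion is done:
- robot.move_pose(position, orientation): joint-space move of the TCP to a pose.
- robot.line_to(position, attitude=None, max_speed=150, force_limit=None): straight line of the TCP; attitude=None keeps the orientation; max_speed is the mean speed in mm/s. With force_limit (N) it stops when the force on the tool has changed by that much, and returns True; else False.
- robot.goto_joints(angles): joint-space move.
- robot.gripper_to(opening, strength=None): opening from 0.0 (shut) to 1.0 (fully open); strength is the grip in N (None keeps the last); returns when the fingers have stopped.
- robot.dwell(seconds).
- robot.inverse_kinematics(position, orientation): joint angles nearest the present ones, or None.
- robot.snapshot(name): name is "scene" or "top"; returns a dict with "color" (400x640x3 uint8, red, green, blue), "depth" (400x640 float32, mm along the optical axis (not along the pixel's ray), 0 where there is no reading), "K" (3x3 intrinsics, pixels), "view" (4x4, takes a point from world to camera coordinates). Camera axes: x right, y up, looking along -z (the intrinsics and any distortion apply to the point x, -y, -z); pixel columns grow to the right and rows downward; lengths in mm; the calibration is good to about 2 mm. A picture is of the moment at which its call begins.
A pose or a line that the arm cannot do raises robot.IKError and nothing moves.
- robot.hand_in(): hands the job in, once; it reports no verdict.
Readings, each from a call of its own:
- robot.get_time(): time.
- robot.get_joint_pos(): joint angles.
- robot.get_joint_velocities(): joint speeds.
- robot.get_effort(): joint torques, N m.
- robot.get_eef_pos(): TCP position.
- robot.get_orientation(): TCP orientation.
- robot.get_wrist_force(): force on the tool from outside, world axes, zero at the start.
- robot.get_ft_torque(): the same for the moment, N m.
- robot.get_grip_width(): opening from 0.0 (shut) to 1.0 (fully open).
Only numpy, scipy, OpenCV 4.12 (cv2) and the standard library are available. Lean on these libraries where they do the work, as an engineer would, in place of code of your own. Each camera call takes 0.05 s, during which the arm holds its last target.

## Working session

There is one attempt and no reset: what is moved stays moved. The work goes in short steps, each a Python script; the robot and the scene stay as the last script left them, time stands still between calls to the robot, and variables do not carry over. Pictures are saved under pics/ and viewed, and the job is handed in when it is done.

```bash
ls; mkdir -p pics
python3 - <<'E'
from cell import robot
import cv2,numpy as np
for n in("scene","top"):
    s=robot.snapshot(n); cv2.imwrite(f"pics/{n}0.png",s["color"][:,:,::-1]); np.savez(f"{n}0.npz",**s)
    print(n,s["K"].tolist(),np.round(s["view"],3).tolist(),[k for k in s])
print(robot.get_time(),robot.get_eef_pos(),robot.get_orientation(),robot.get_joint_pos())
E
```

```text
pics
scene [[438.73547121774993, 0.0, 322.2954763931306], [0.0, 438.73547121774993, 198.439798598672], [0.0, 0.0, 1.0]] [[0.837, 0.547, 0.001, -389.718], [-0.376, 0.574, 0.728, 187.56], [0.397, -0.61, 0.686, -1323.702], [0.0, 0.0, 0.0, 1.0]] ['color', 'depth', 'K', 'view']
top [[467.33058635748864, 0.0, 321.33329748304965], [0.0, 467.33058635748864, 204.62862275390887], [0.0, 0.0, 1.0]] [[0.014, -1.0, 0.019, -112.851], [0.995, 0.016, 0.102, -533.303], [-0.103, 0.017, 0.995, -1180.824], [0.0, 0.0, 0.0, 1.0]] ['color', 'depth', 'K', 'view']
0.1 [ 292.77133836 -663.08018501  403.88122673] [-3.07264146e+00 -6.48141323e-01  6.39337674e-04] [ 1.0783004   0.60008633 -0.00250532  1.60002937  0.00176416  0.94287558
 -0.0798183 ]
```

View pics/scene0.png

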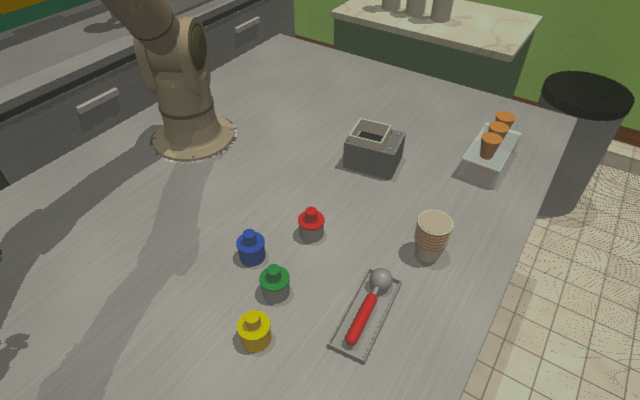

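View pics/top0.png

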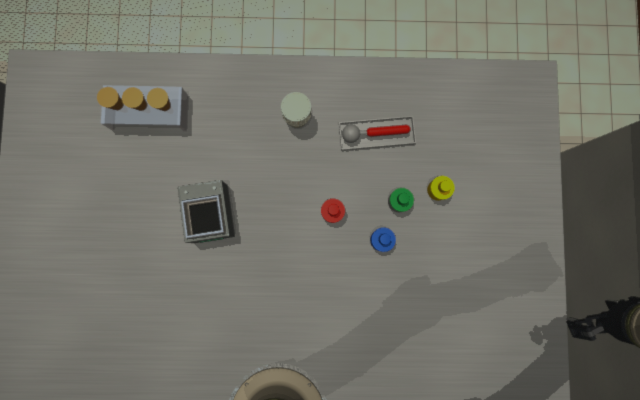

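The scene view shows the green pot at about (275,283), red (311,225), blue (251,247), yellow (255,330), and the station at (375,147). In the top view the green knob is near (403,199) and the tray near (205,217).

```bash
cat > h.py <<'E'
import numpy as np,cv2
def cloud(s):
    K=s["K"];d=s["depth"].astype(float);v,u=np.mgrid[:d.shape[0],:d.shape[1]]
    p=np.stack([(u-K[0,2])/K[0,0]*d,-(v-K[1,2])/K[1,1]*d,-d,np.ones_like(d)],-1)
    return (p@np.linalg.inv(s["view"]).T)[...,:3]
def pix2z(s,u,v,z):
    K=s["K"];T=np.linalg.inv(s["view"]);r=T[:3,:3]@np.array([(u-K[0,2])/K[0,0],-(v-K[1,2])/K[1,1],-1]);o=T[:3,3]
    return o+r*(z-o[2])/r[2]
def crop(s,x0,y0,x1,y1,f,name):
    c=s["color"][y0:y1,x0:x1,::-1];cv2.imwrite(name,cv2.resize(c,None,fx=f,fy=f,interpolation=cv2.INTER_CUBIC))
E
python3 - <<'E'
from h import *
for n in("top","scene"):
    s=dict(np.load(n+"0.npz"));W=cloud(s);c=s["color"].astype(int);ok=s["depth"]>0
    r,g,b=c[...,0],c[...,1],c[...,2]
    x=W[...,0];y=W[...,1];z=W[...,2]
    for nm,m in dict(green=(g>1.6*r)&(g>1.6*b),red=(r>2*g)&(r>2*b),blue=(b>1.6*r)&(b>1.3*g),yel=(r>2.5*b)&(g>2.2*b)).items():
        m=m&ok&(z>40)&(z<90)&(x>200)&(x<900)&(abs(y)<700)
        k=m&(z>70);l=m&(z<60)
        q=lambda M:[(round(np.percentile(W[M][:,i],2)),round(np.percentile(W[M][:,i],98))) for i in range(3)] if M.sum()>3 else None
        print(n,nm,k.sum(),"knob",q(k),np.round(np.median(W[k],0)) if k.any() else 0,"lid",l.sum(),q(l))
    m=ok&(z>78)&(z<95)&(y>100)&(y<500)&(x>350)&(x<750); h=W[m][:,:2]
    rim=ok&(z>97)&(z<112)&(y>100)&(y<500)&(x>350)&(x<750)
    for nm,M in(("housing",m),("rim",rim)):
        if M.sum()>10: print(n,nm,M.sum(),cv2.minAreaRect(W[M][:,:2].astype(np.float32)),np.median(W[M][:,2]))
s=dict(np.load("top0.npz"));crop(s,160,160,260,260,6,"pics/trayc.png");crop(s,300,150,480,270,4,"pics/potc.png")
E
```

```text
top green 103 knob [(537, 562), (-322, -296), (73, 83)] [ 550. -308.   79.] lid 330 [(522, 577), (-336, -281), (47, 56)]
top red 100 knob [(507, 532), (-145, -121), (74, 84)] [ 519. -133.   80.] lid 360 [(491, 734), (-260, -106), (41, 56)]
top blue 101 knob [(435, 459), (-275, -250), (75, 83)] [ 447. -262.   79.] lid 350 [(420, 475), (-290, -234), (47, 56)]
top yel 105 knob [(570, 595), (-425, -400), (73, 84)] [ 582. -412.   79.] lid 319 [(554, 610), (-440, -385), (47, 57)]
top housing 1192 ((510.24322509765625, 185.9351806640625), (140.4500274658203, 111.2308349609375), 9.865217208862305) 85.22924624705706
top rim 303 ((495.2107238769531, 183.42300415039062), (90.27863311767578, 91.44278717041016), 9.680726051330566) 103.73890118773852
scene green 120 knob [(540, 563), (-320, -297), (76, 81)] [ 551. -309.   78.] lid 367 [(523, 579), (-337, -280), (48, 53)]
scene red 94 knob [(510, 533), (-145, -121), (71, 81)] [ 522. -135.   78.] lid 288 [(492, 549), (-162, -107), (48, 57)]
scene blue 125 knob [(437, 462), (-274, -250), (71, 81)] [ 451. -263.   78.] lid 366 [(421, 478), (-290, -234), (42, 58)]
scene yel 189 knob [(572, 597), (-425, -401), (71, 81)] [ 585. -414.   78.] lid 576 [(556, 613), (-442, -386), (46, 58)]
scene housing 881 ((511.6546630859375, 186.84271240234375), (141.28184509277344, 114.9499740600586), 10.027995109558105) 84.27237845563889
scene rim 269 ((497.1928405761719, 185.4412078857422), (90.57215881347656, 96.70645904541016), 10.191444396972656) 101.8094518095321
```

View pics/trayc.png

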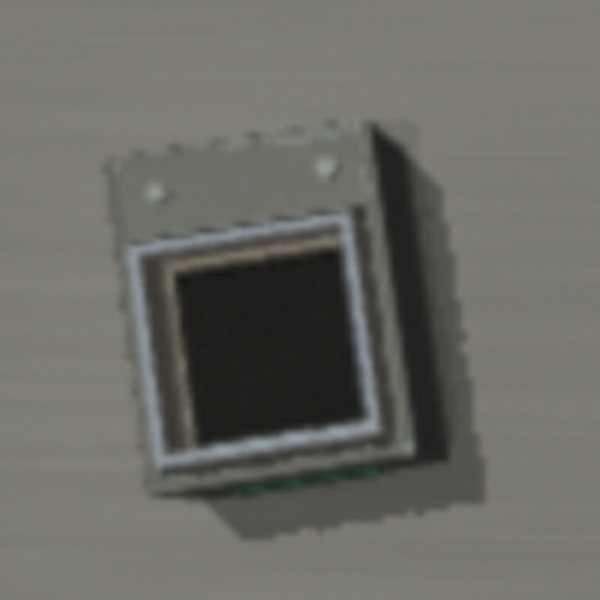

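View pics/potc.png

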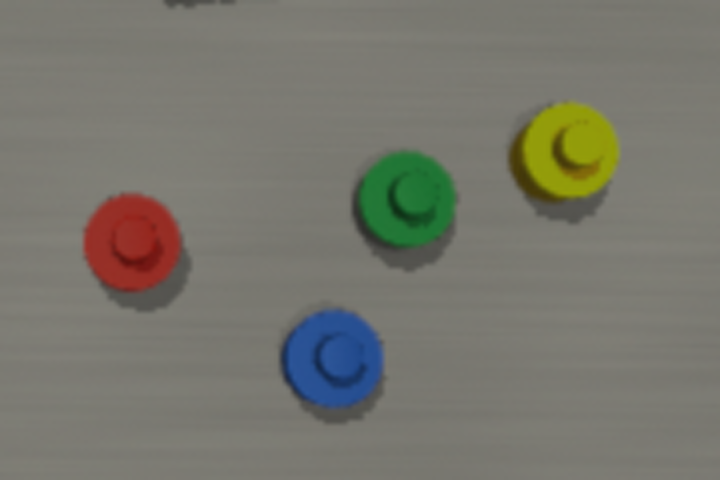

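Both cameras agree within 3 mm. The green pot is at (550,-308) with its knob top at 79. The rim centre is (496,184) at z 103, yaw about 10°. Blue and yellow are 110 mm from green at bearings 155° and -73°, so I'll open the jaws along about 40°.

```bash
cat >> h.py <<'E'
def down(jaw_deg):
    "tool down, tool x at jaw_deg-90 .. y along jaw_deg (mod 180)"
    a=np.deg2rad(jaw_deg+90)/2
    return np.pi*np.array([np.cos(a),np.sin(a),0])
G=np.array([550.5,-308.5]);T=np.array([496.2,184.4])
E
python3 - <<'E'
from cell import robot
from h import *
from scipy.spatial.transform import Rotation as R
print(R.from_rotvec(down(40)).as_matrix().round(2).tolist())
for j in(40,220):
    q=robot.inverse_kinematics([*G,300],down(j)); print(j,None if q is None else np.round(q,2))
for j in range(0,360,30):
    q=robot.inverse_kinematics([*T,400],down(j)); print(j,None if q is None else np.round(q,2))
E
```

```text
[[-0.64, 0.77, 0.0], [0.77, 0.64, -0.0], [-0.0, 0.0, -1.0]]
40 [ 0.71  0.65 -0.44  1.89  0.41  0.69  0.73]
220 [ 0.22  0.63  0.31  1.92 -0.31  0.63 -1.72]
0 [-0.02  0.43 -0.6   2.02  0.34  0.79 -0.82]
30 [ 0.06  0.45 -0.72  2.02  0.41  0.81 -0.37]
60 [ 0.13  0.48 -0.83  2.02  0.48  0.84  0.08]
90 [ 0.19  0.52 -0.93  2.01  0.54  0.88  0.53]
120 [ 0.28  0.58 -1.1   2.01  0.65  0.95  0.94]
150 [ 0.28  0.58 -1.1   2.01  0.65  0.95  1.46]
180 [ 0.28  0.58 -1.1   2.01  0.65  0.95  1.99]
210 [-1.18  0.61  1.12  2.09 -0.71  0.9  -2.26]
240 [-0.41  0.37 -0.07  2.05  0.04  0.72 -2.6 ]
270 [-0.31  0.38 -0.2   2.04  0.11  0.73 -2.15]
300 [-0.19  0.39 -0.37  2.03  0.21  0.75 -1.73]
330 [-0.09  0.41 -0.5   2.03  0.28  0.77 -1.29]
```

Run:
```python
from cell import robot
from h import *
o=down(40)
robot.move_pose([*G,300],o)
print(robot.get_eef_pos(),robot.get_wrist_force())
print(robot.line_to([*G,228],max_speed=60,force_limit=8))
print(robot.get_eef_pos())
s=robot.snapshot("scene");crop(s,180,180,340,300,5,"pics/g1.png")
robot.gripper_to(0.0,40); print("w",robot.get_grip_width(),robot.get_wrist_force())
robot.line_to([*G,270],max_speed=60)
print("w",robot.get_grip_width(),robot.get_wrist_force(),robot.get_eef_pos(),robot.get_time())
s=robot.snapshot("scene");crop(s,180,180,340,300,5,"pics/g2.png")
```

```text
[ 550.04319717 -309.90479735  300.10907159] [-1.30370434 -0.65689088  1.21190839]
False
[ 550.63283024 -308.56004024  228.40430194]
w 0.31390647060546434 [-1.42835544 -0.60299394  2.62708935]
w 0.31452517191663965 [ 0.18726925  0.62399097 -4.05480139] [ 550.34406486 -308.4910958   269.85326278] 4.5667
```

View pics/g2.png

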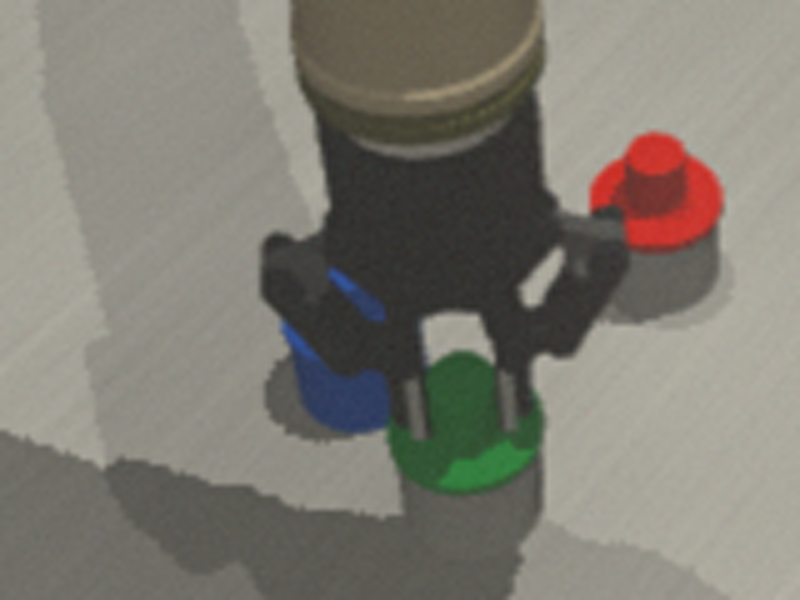

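The crop shows the green pot lifted and held upright by its knob (around (460,400) in the crop). Red and blue are undisturbed. Next is the transfer to above the tray.

Run:
```python
from cell import robot
from h import *
robot.line_to([*G,390],max_speed=150)
robot.move_pose([*T,400],down(70)); robot.dwell(.3)
print(robot.get_eef_pos(),robot.get_grip_width(),robot.get_wrist_force())
robot.line_to([*T,345],max_speed=100);robot.dwell(.2)
print(robot.get_eef_pos(),robot.get_time())
for n,b in(("scene",(300,60,460,180)),("top",(150,160,270,260))):
    s=robot.snapshot(n);crop(s,*b,5,f"pics/{n}3.png")
    W=cloud(s);c=s["color"].astype(int);m=(c[...,1]>1.6*c[...,0])&(c[...,1]>1.6*c[...,2])&(s["depth"]>0)&(W[...,2]>120)
    p=W[m]; 
    if len(p): print(n,len(p),np.percentile(p,[2,50,98],axis=0).round(1).tolist())
```

```text
[496.43639471 183.93891517 399.93198985] 0.31544257426205896 [-0.21451637  0.32774859 -2.21337212]
[496.33835953 184.50516676 345.63069878] 8.5667
scene 135 [[472.8, 156.8, 165.3], [509.4, 176.5, 168.4], [526.1, 202.7, 197.4]]
top 71 [[464.1, 55.0, 165.0], [513.1, 164.6, 169.0], [524.3, 180.3, 643.5]]
```

View pics/scene3.png

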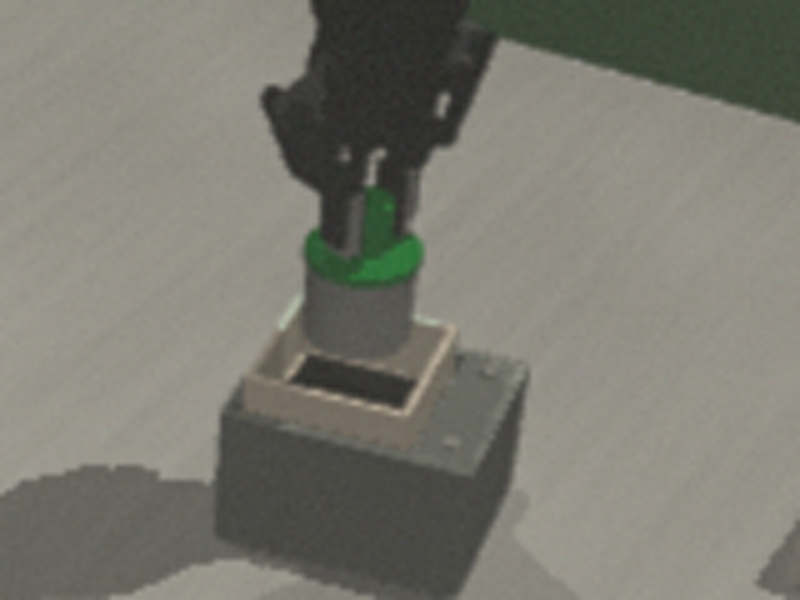

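View pics/top3.png

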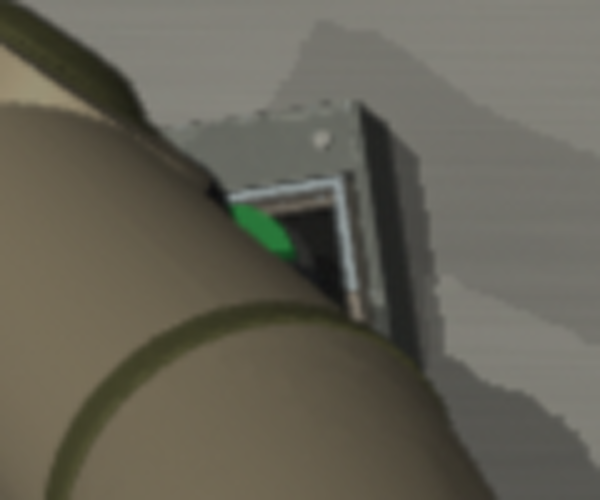

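The pot hangs upright over the tray. The lid's far edge is at x=526, which puts the pot centre near 497, and the lid is at z=168 as expected. Next I'll lower, release and look.

Run:
```python
from cell import robot
from h import *
print(robot.line_to([*T,298],max_speed=40,force_limit=8)); robot.dwell(.2)
print(robot.get_eef_pos(),robot.get_wrist_force())
s=robot.snapshot("scene");crop(s,300,60,460,180,5,"pics/scene4.png")
robot.gripper_to(0.75); robot.dwell(.2)
robot.line_to([*T,350],max_speed=100)
robot.gripper_to(0.0); robot.dwell(.2)
print(robot.get_eef_pos(),robot.get_wrist_force(),robot.get_time(),robot.get_grip_width())
s=robot.snapshot("scene");crop(s,300,60,460,180,5,"pics/scene5.png")
W=cloud(s);c=s["color"].astype(int);m=(c[...,1]>1.6*c[...,0])&(c[...,1]>1.6*c[...,2])&(s["depth"]>0)&(W[...,2]>100)&(W[...,2]<170)
p=W[m];k=p[p[:,2]>p[:,2].max()-6]
print(len(p),np.percentile(p,[2,50,98],axis=0).round(1).tolist(),len(k),np.percentile(k,[2,50,98],axis=0).round(1).tolist())
```

```text
False
[496.25123091 184.3796585  298.18432064] [ 0.51466511 -0.2478108  -3.95889095]
[496.1934998  184.38341969 350.02182336] [-0.37368577 -0.04029529 -0.58304686] 12.3833 -0.0009607939765048681
194 [[471.1, 153.7, 115.5], [505.0, 176.1, 118.6], [524.5, 206.1, 147.3]] 28 [[490.1, 172.1, 143.5], [501.6, 180.1, 146.1], [509.4, 190.1, 147.8]]
```

View pics/scene5.png

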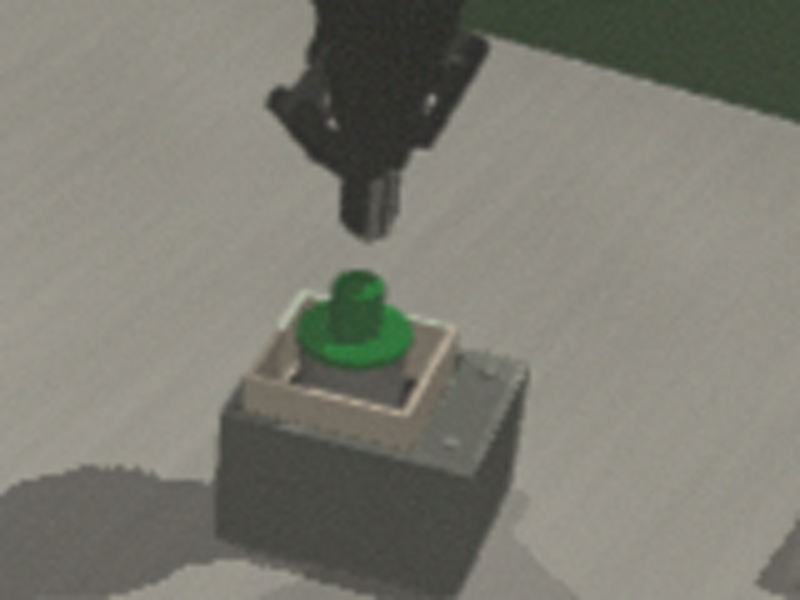

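Run:
```python
from h import *
s=dict(np.load("scene0.npz"))
f=lambda a,b,z:print(pix2z(s,300+(a-2)/5,60+(b-2)/5,z).round(1))
f(356,329,120);f(359,282,148);f(249,381,104);f(407,413,104);f(455,331,104);f(308,293,104)
```

```text
[498.6 182.4 120. ]
[497.4 183.3 148. ]
[464.5 130.9 104. ]
[546.8 151.1 104. ]
[533.7 231.6 104. ]
[449.3 220.5 104. ]
```

The pot stands upright in the tray, with the knob top at about (497,183,148), within 2 mm of the tray centre. Next I'll press once, slowly.

Run:
```python
from cell import robot
from h import *
P=[497,183.3]
robot.line_to([*P,326],max_speed=60); robot.dwell(.2)
print(robot.get_wrist_force())
hit=robot.line_to([*P,284],max_speed=20,force_limit=18)
print(hit,robot.get_eef_pos(),robot.get_wrist_force(),robot.get_time())
robot.dwell(.2);print(robot.get_eef_pos(),robot.get_wrist_force())
```

```text
[-0.69557084 -0.0811867  -0.30048309]
True [497.05699078 183.42749069 286.55339282] [-1.43355735 -0.53990664  7.06706484] 14.9833
[497.05335046 183.41067597 286.53883633] [-2.14081094 -1.5486451   8.51277523]
```

It reached the stop: tips at z≈113.5, about 34 mm of travel, with the force rise at the end. Next I'll lift off and check.

Run:
```python
from cell import robot
from h import *
P=[497,183.3]
robot.line_to([*P,330],max_speed=40)
robot.line_to([*P,400],max_speed=120)
print(robot.get_wrist_force())
robot.goto_joints([1.078, 0.599, -0.003, 1.599, 0.002, 0.943, -0.08]); robot.dwell(.3)
print(robot.get_time())
for n in("scene","top"):
    s=robot.snapshot(n);W=cloud(s);z=W[...,2];c=s["color"].astype(int)
    cv2.imwrite(f"pics/{n}6.png",s["color"][:,:,::-1])
    crop(s,*((300,60,460,180) if n=="scene" else (150,160,270,260)),5,f"pics/{n}6c.png")
    g=(c[...,1]>1.6*c[...,0])&(c[...,1]>1.6*c[...,2])&(s["depth"]>0)&(W[...,1]>120)&(W[...,1]<240)&(z>88)
    p=W[g];print(n,np.percentile(p,[2,50,98],axis=0).round(1).tolist())
    th=np.deg2rad(10);d=W[...,:2]-T;a=d@[np.cos(th),np.sin(th)];b=d@[-np.sin(th),np.cos(th)]
    m=np.maximum(abs(a),abs(b)); print("rim z",np.percentile(z[(m>41.5)&(m<44.5)],[10,50,90]).round(1),"housing z",np.median(z[(a>55)&(a<75)&(abs(b)<45)]).round(1))
    r=(c[...,0]>2*c[...,1])&(c[...,0]>2*c[...,2])&(z>40)&(z<90)&(W[...,1]<-80)&(W[...,1]>-180)&(W[...,0]<600)
    print("red",np.percentile(W[r],[2,98],axis=0).round().tolist())
```

```text
[-0.1923224  -0.13904668 -0.63875815]
20.5083
scene [[471.0, 155.0, 97.4], [503.0, 177.0, 100.1], [525.2, 207.1, 129.7]]
rim z [70.4 83.3 85.8] housing z 84.5
red [[493.0, -161.0, 48.0], [548.0, -107.0, 80.0]]
top [[468.6, 154.6, 96.3], [494.3, 178.6, 101.6], [522.1, 209.9, 130.8]]
rim z [82.4 85.6 87.8] housing z 84.9
red [[491.0, -160.0, 47.0], [545.0, -106.0, 82.0]]
```

View pics/scene6.png

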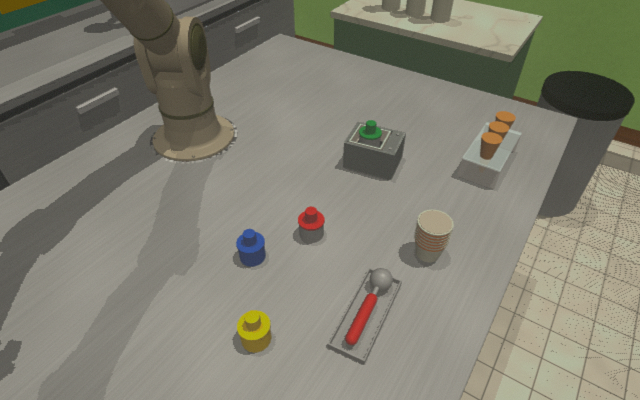

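View pics/top6c.png

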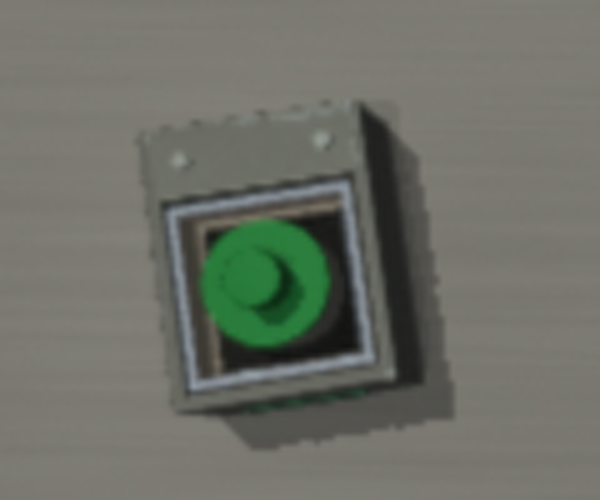

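View pics/scene6c.png

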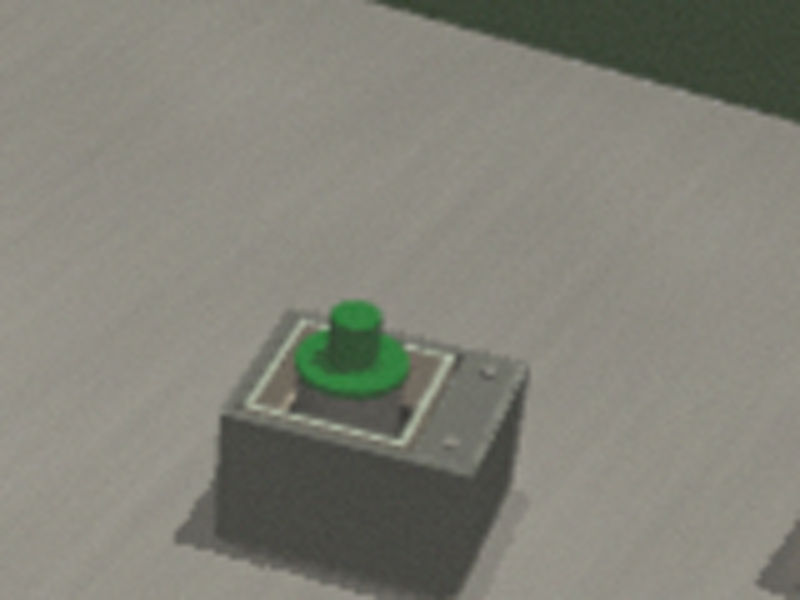

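The rim is flush with the housing (85.6 against 84.9), and the knob top is at about 130, the expected latched height of 129. The pot is upright, red hasn't moved, and the arm is clear.

Run:
```python
from cell import robot
robot.hand_in(); print(robot.get_time())
```

```text
the job is handed in; nothing more can be done
the job is handed in; nothing more can be done
```

I put the green-lidded pot upright in the pop-up tray and pressed its knob once, slowly, with the shut fingertips down to the bottom stop (about 34 mm of travel). I then let go and moved the arm back to its start pose. The job is handed in.

- **Latch:** the last pictures, at about 20.5 s, show the tray held down. The median rim height is 85.6 mm against 84.9 mm for the housing in the top view, and 83.3 mm against 84.5 mm in the scene view. Both are within 2 mm. The rim readings in the scene view scatter down to 70 mm, probably from pixels just beside the thin rim.
- **Pot:** it stands upright, with the knob top at about 130 mm against 129 mm expected when latched.
- **Red pot:** its position reads within 2 mm of the first pictures.
- **Gripper:** it is clear of everything, and no check failed.

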